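Take the tea pot off the warmer

ROBOT

A 7-joint arm with a two-finger parallel gripper is mounted at the origin on the work surface. World frame = base frame: x ahead of the robot, y to its left, z up, the work surface at z = 0. Lengths are in m, angles in degrees, forces in N, time in s.
With the tool pointing down it reaches from about 0.425 to 0.875 m from the base axis. Payload 4.7 kg.
Tool frame: the origin (TCP) lies at the very end of the fingers, on their centre line; the grasp point (between the pads) lies 19 mm behind it; x points along the fingers, z is the direction in which the jaws open and shut, and the axes are right-handed (so a half turn about x gives the same grasp; the last joint's range is limited). The gripper opens to 87 mm and grips with 3 to 60 N. Pads are 19 mm wide; open, the fingers measure 117 mm over their backs; the gripper's body (75 mm by 190 mm) begins 51 mm behind the grasp point.
Start: joints at [72.027, 18.392, -4.016, 83.108, 1.295, 78.541, -3.26], TCP at [0.209, -0.615, 0.223] pointing down, gripper open.
Joint ranges: [-163.93, 163.93], [-17.29, 119.83], [-79.2, 71.16], [3.27, 140.29], [-89.18, 269.18], [5.43, 117.66], [-154.24, 154.24]. Speed limits (degrees/s): [147.25, 147.25, 180, 180, 180, 180, 180].

INTERFACE

Orientations are given as [roll, pitch, yaw] about the fixed x, y, z axes, in that order (R = Rz(yaw) Ry(pitch) Rx(roll)).
In Python, from cell import env gives the robot as it stands. The module is installed in compiled form; this text tells all that it offers.
- The arm moves only by the tool drive_tool, never from a script. Its argument "increments" is a list of rows, each a list of 2 entries, a list of its own where there are three numbers: the shift along the tool's x, y, z scaled (see below), then the turn, a rotation vector about the tool's x, y, z scaled (see below). In form: [[[dx, dy, dz], [wx, wy, wz]], ...]. A call has 1 to 10 rows; each row shifts and turns the commanded pose from where the row before left it, along the tool's axes as they then stand; what a row does not reach is not made up. The controller multiplies each number of a shift by 0.04 m and each number of a turn by 120 degrees. A row lasts 1/10 s, in which the tool goes at most 50 mm and 8.59 degrees, less where a joint would pass 70% of its speed; a pose out of reach is approached as far as the arm can. A call with a number of a shift or a turn outside -1 to 1 is refused whole. A call with a gripper value outside its range is refused whole. "hand" is the gripper's target within -1 to 1 (fully open at 1, half-way at 0, shut at -1), set as the call begins (left out, the last holds). The fingers move at their own pace and stop on an object; "squeeze" is the grip in N (left out, the last holds). Time passes only in rows, so rows that do not move let the fingers close. It gives the time, the measured TCP pose, the force and the opening at its end, in the units of the state.
- env.get_obs(): the state, without advancing time (a new reading comes with each control period).
- env.read_camera(name): name is "side" or "top" or "wrist"; returns a dict with "frame" (384x512x3 uint8, red, green, blue), "fx", "fy", "cx", "cy" (pixels), "distortion" ([k1, k2, p1, p2, k3] as OpenCV has them; the pictures are not rectified), "R" (3x3) and "t" (3): a world point X has camera coordinates R X + t. Camera axes: x right, y down, z forward; pixel columns grow to the right and rows downward; lengths in m; the calibration is good to about 2 mm. A picture is of the moment at which its call begins. There is no depth.
- env.sign_off(): hands the job in, once; it reports no verdict.
The state is a dict: "time_s": time; "qpos": joint angles; "joint_velocities": joint speeds; "effort": joint torques, N m; "tool_pos": TCP position; "tool_rot": TCP orientation; "force": force on the tool from outside, world axes, zero at the start; "wrist_torque": the same for the moment, N m; "grip_width": finger opening in m.
Only numpy, scipy, OpenCV 4.12 (cv2) and the standard library are available. Lean on these libraries where they do the work, as an engineer would, in place of code of your own. Each camera call takes 0.05 s, during which the arm holds its last target.

TASK

The tea pot on the warmer is done: first clear the tea canister off the cork pad of the wooden board and stand it upright in the black tray, then lift the pot off the warmer by its top handle and stand it wholly on the cork pad with its spout over the little drip dish. Finally switch the warmer off by pushing its lever fully over to the other side. Keep the pot upright, do not drop it, and leave the jar, the bottle, the cup stack and the shaker where they are.

Things in the scene. Friction and masses are not known exactly. Their poses are not given: they have to be found in the camera images.
- warmer: low steel pot warmer, fixed to the counter, 250 (x) x 150 (y) x 50 mm high; origin at the centre of its underside. Its lever switch stands at its -x end (pivot at x = -80, y = 0) and its round pot plate at its +x end
- plate (a point): centre of the warmer's pot plate, on its top face 50 mm above the counter (45 mm from the warmer's centre along its +x). A raised rim, inner radius 57, outer radius 64, 9 mm high, surrounds the foot of the pot
- switch (a joint): toggle lever of the warmer, rad: 0 = on, leaning 29 degrees towards the warmer's -y side; 1.0 = fully off, leaning as far towards its +y side. Stays where it is left; light to push (about 1 N at the tip)
- switch_tip (a point): centre of the lever's ball tip (radius 13 mm), 80 mm from its pivot; the pivot lies 22 mm above the warmer's top, in a block 50 (x) x 70 (y) x 25 mm high standing on the warmer. It moves in the warmer's y-z plane, highest when upright (joint 0.5)
- board: wooden board, fixed to the counter, 260 (x) x 150 (y) x 18 mm; origin at the centre of its underside. Cork pad at its -x end, drip dish at its +x end
- pad (a point): centre of the top of the round cork pad (radius 62, 3 mm thick, its top 21 mm above the counter), 60 mm from the board's centre along -x; the canister stands on it at the start
- dish (a point): centre of the foot of the small steel drip dish (radius 36, 7 mm high) on the board, 115 mm from the pad's centre along the board's +x
- tray: shallow black open tray, fixed to the counter, 270 (x) x 150 (y) x 25 mm high, walls and floor 4 mm; origin at the centre of its underside. A jar stands in it somewhere along its x axis, leaving room at one end or the other
- pot_handle (a point): the tea pot (steel, 0.4 to 0.8 kg, lidded), given at the centre of its top handle grip: a bar 76 mm long (along x) x 15 wide (along y) x 18 mm high, 150 mm above the pot's underside, on the pot's vertical axis. z up, +x towards the spout. The vessel has foot radius 46, largest radius 58, lid top 100 mm above the underside, so 41 mm free under the bar between two uprights at x = +-50
- pot_spout (a point): tip of the pot's spout, 103 mm from its axis along the pot's +x, 90 mm above its underside
- canister_center (a point): plain aluminium tea canister, an upright cylinder 52 mm in diameter at its lid (50 below) and 96 mm high, 0.12 to 0.25 kg; this point is its centre, 48 mm above its underside
- jar_center (a point): glass jar with steel lid in the tray, 58 mm in diameter, 95 mm high; point half-way up. To be left alone
- bottle_center (a point): amber bottle, 66 mm in diameter with a narrow neck, 280 mm high; point 140 mm up. To be left alone
- cups_center (a point): stack of paper cups, 80 mm in diameter, 201 mm high; point 100 mm up. To be left alone
- shaker_center (a point): tapering steel shaker, 74 mm in diameter, 210 mm high; point 105 mm up. To be left alone

How it is judged:
By the outcome, as a careful person would: the job done as asked, in the order asked, and still so for the second after the job is handed in, with the robot touching nothing.
It also fails if it takes over 72 s, if anything falls off the work surface, if the arm or the gripper's body presses on something with over 40 N, if the wrist force passes 120 N, or if a joint passes its speed limit or range.

## Working session

There is one attempt and no reset: what is moved stays moved. The work goes in short steps, Python scripts to look and compute and a tool call to move; the robot and the scene stay as the last step left them, time stands still between calls to the robot, and variables do not carry over. Pictures are saved under pics/ and viewed, and the job is handed in when it is done.

Besides the shell and the picture viewer there is one more tool, called after "Request:" as a command line: name --argument value ..., lists and objects as JSON in quotes. drive_tool: Moves the arm, as the interface text tells. Shifts and turns lie within -1 to 1; 1 stands for 0.04 m of shift or 120 degrees of turn. Its arguments: {"type":"object","properties":{"increments":{"type":"array"},"hand":{"type":"number"},"squeeze":{"type":"number"}},"required":["increments"]}

```bash
mkdir -p pics; ls; cat > h.py <<'E'
import numpy as np, cv2, json, pickle
from scipy.spatial.transform import Rotation as R
def snap(env,name,tag):
    c=env.read_camera(name); cv2.imwrite(f'pics/{tag}.png',c['frame'][:,:,::-1]); pickle.dump(c,open(f'pics/{tag}.pkl','wb')); return c
def load(tag): return pickle.load(open(f'pics/{tag}.pkl','rb'))
def KD(c): return np.array([[c['fx'],0,c['cx']],[0,c['fy'],c['cy']],[0,0,1.]]),np.array(c['distortion'],float)
def ray(c,uv):
    K,D=KD(c); p=cv2.undistortPoints(np.array(uv,float).reshape(-1,1,2),K,D).reshape(-1,2)
    d=np.c_[p,np.ones(len(p))]@np.array(c['R']); o=-np.array(c['R']).T@np.array(c['t']); return o,d
def onz(c,uv,z):
    o,d=ray(c,uv); return o+d*((z-o[2])/d[:,2])[:,None]
def proj(c,X):
    K,D=KD(c); return cv2.projectPoints(np.array(X,float).reshape(-1,1,3),cv2.Rodrigues(np.array(c['R'],float))[0],np.array(c['t'],float),K,D)[0].reshape(-1,2)
E
python3 - <<'E'
from cell import env
from h import *
print({k:np.round(v,3).tolist() for k,v in env.get_obs().items()})
for n in ['side','top','wrist']:
    c=snap(env,n,n+'0'); print(n,np.round(-np.array(c['R']).T@c['t'],3),np.round(c['R'],2).tolist(),c['fx'])
E
```

```text
pics
{'time_s': 0.0, 'qpos': [72.03, 18.44, -4.017, 83.175, 1.294, 78.542, -3.261], 'joint_velocities': [-0.028, -0.007, -0.09, -0.066, 0.04, 0.064, -0.001], 'effort': [0.0, -49.129, -0.404, -31.252, -0.064, 0.044, 0.0], 'tool_pos': [0.209, -0.615, 0.221], 'tool_rot': [-177.711, 89.888, 111.068], 'force': [-0.463, -0.096, 0.634], 'wrist_torque': [0.012, -0.013, -0.005], 'grip_width': 0.087}
side [ 0.552 -0.802  0.616] [[1.0, -0.01, 0.02], [0.01, -0.52, -0.86], [0.02, 0.86, -0.52]] 378.27567444797296
top [ 0.373 -0.037  1.349] [[-0.02, -1.0, 0.01], [-0.99, 0.02, -0.16], [0.16, -0.01, -0.99]] 410.86757917168677
wrist [ 0.274 -0.593  0.384] [[0.32, -0.95, -0.0], [-0.92, -0.31, 0.25], [-0.24, -0.08, -0.97]] 279.30652433550483
```

View pics/side0.png

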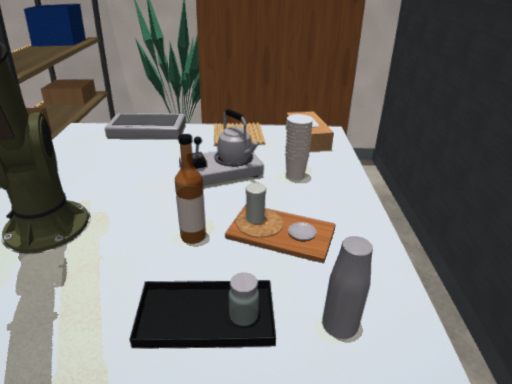

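View pics/top0.png

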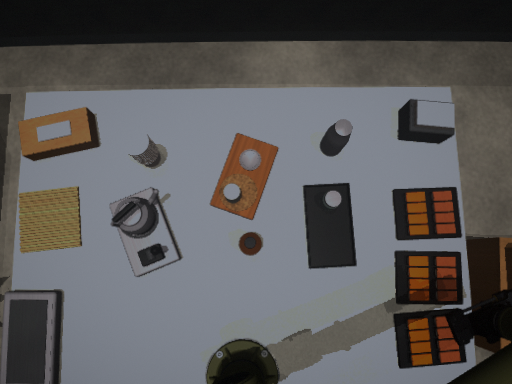

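View pics/wrist0.png

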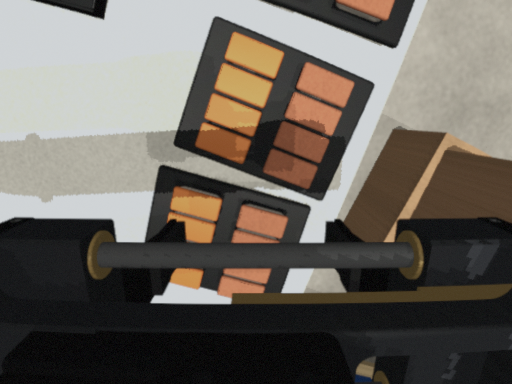

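The top view shows the warmer at about (145,230), the board at (245,176), the tray at (329,225) with the jar at its far end (333,198), the bottle at (250,243), the cups at (150,155) and the shaker at (337,135). I'll zoom in to measure.

```bash
python3 - <<'E'
import cv2
t=cv2.imread('pics/top0.png');s=cv2.imread('pics/side0.png')
def z(im,x0,y0,w,h,k,n): cv2.imwrite(n,cv2.resize(im[y0:y0+h,x0:x0+w],None,fx=k,fy=k,interpolation=cv2.INTER_CUBIC))
z(t,100,125,190,150,4,'pics/tz.png')
z(s,170,100,170,160,4.5,'pics/sz.png') if 0 else z(s,165,100,180,150,4,'pics/sz.png')
z(t,290,170,80,110,5,'pics/tz2.png')
E
```

```text
(no output)
```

View pics/tz.png

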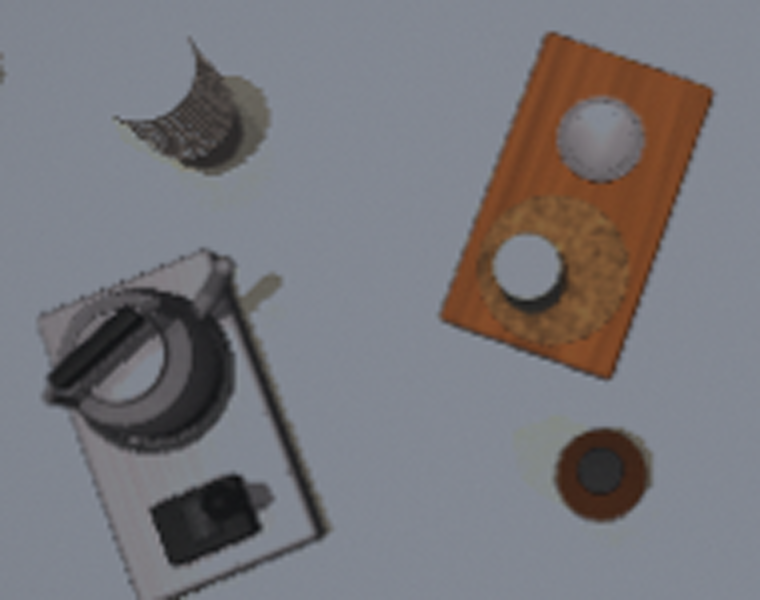

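View pics/sz.png

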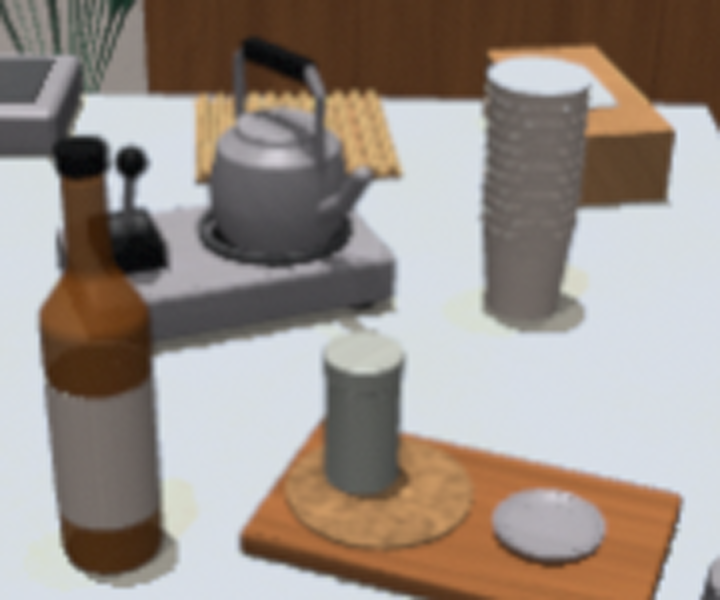

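View pics/tz2.png

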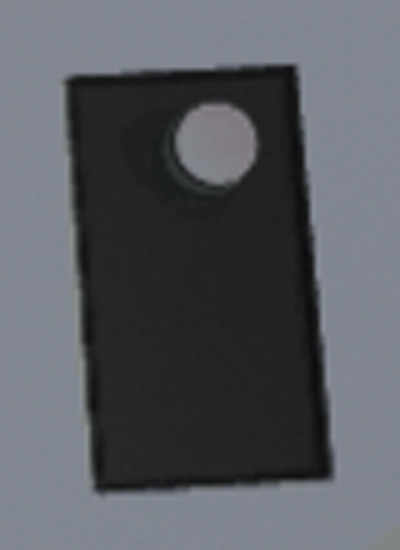

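```bash
cat > m.py <<'E'
from h import *
t=load('top0'); s=load('side0')
def Z(p,ox=100,oy=125,k=4): return (np.array(p,float)+.5)/k-.5+[ox,oy]
def pr(n,X): print(n,np.round(np.atleast_2d(X),4).tolist())
b=onz(t,Z([(551,32),(713,93),(610,378),(441,319)]),.018); pr('board',b); pr(' c',b.mean(0))
print([np.linalg.norm(b[i]-b[(i+1)%4]).round(3) for i in range(4)])
ax=(b[0]+b[1]-b[2]-b[3]); print('yaw',np.degrees(np.arctan2(ax[1],ax[0])))
pr('dish',onz(t,Z([(601,139)]),.024)); pr('pad',onz(t,Z([(554,270)]),.021)); pr('can',onz(t,Z([(528,266)]),.117))
w=onz(t,Z([(208,249),(40,318),(140,600),(320,535)]),.05); pr('warm',w); pr(' c',w.mean(0))
print([np.linalg.norm(w[i]-w[(i+1)%4]).round(3) for i in range(4)])
hh=onz(t,Z([(55,382),(140,315)]),.209); pr('handle ends',hh); pr('mid',hh.mean(0)); d=hh[1]-hh[0]; print(np.linalg.norm(d),np.degrees(np.arctan2(d[1],d[0])))
pr('spout',onz(t,Z([(222,262)]),.14))
pr('tip',onz(t,Z([(222,498)]),.145))
r=onz(t,Z([(68,77),(298,66),(331,478),(97,491)],290,170,5),.025); pr('tray',r); pr(' c',r.mean(0))
print([np.linalg.norm(r[i]-r[(i+1)%4]).round(3) for i in range(4)])
pr('jar',onz(t,Z([(217,143)],290,170,5),.095))
S=lambda p:Z(p,165,100)
print('SIDE')
pr('can lid',onz(s,S([(364,355)]),.117)); pr('pad',onz(s,S([(379,493)]),.021)); pr('dish',onz(s,S([(549,526)]),.024))
hh=onz(s,S([(245,50),(312,72)]),.20); pr('handle',hh); pr('mid',hh.mean(0)); d=hh[1]-hh[0];print(np.linalg.norm(d),np.degrees(np.arctan2(d[1],d[0])))
pr('spout',onz(s,S([(368,176)]),.14)); pr('tip',onz(s,S([(131,160)]),.142))
pr('bottle top',onz(s,S([(79,145)]),.28)); pr('cups top',onz(s,S([(540,77)]),.201))
pr('bottle t',onz(t,Z([(600,470)]),.28)) 
pr('shaker',onz(t,[(344,128)],.21)); pr('cups',onz(t,[(133,140)],.2))
E
python3 m.py
```

```text
board [[0.7803, 0.0073, 0.018], [0.7253, -0.1274, 0.018], [0.4886, -0.0375, 0.018], [0.5391, 0.0995, 0.018]]
 c [[0.6333, -0.0145, 0.018]]
[np.float64(0.145), np.float64(0.253), np.float64(0.146), np.float64(0.258)]
yaw -20.860926249731303
dish [[0.686, -0.0333, 0.024]]
pad [[0.5775, 0.0068, 0.021]]
can [[0.5661, 0.0234, 0.117]]
warm [[0.5947, 0.2833, 0.05], [0.541, 0.417, 0.05], [0.3188, 0.3308, 0.05], [0.3668, 0.1909, 0.05]]
 c [[0.4553, 0.3055, 0.05]]
[np.float64(0.144), np.float64(0.238), np.float64(0.148), np.float64(0.246)]
handle ends [[0.4753, 0.3492, 0.209], [0.5214, 0.2909, 0.209]]
mid [[0.4984, 0.3201, 0.209]]
0.07433507060168959 -51.66780530462601
spout [[0.5693, 0.2504, 0.14]]
tip [[0.3948, 0.2458, 0.145]]
tray [[0.597, -0.2066, 0.025], [0.6018, -0.3587, 0.025], [0.3346, -0.3659, 0.025], [0.3298, -0.2157, 0.025]]
 c [[0.4658, -0.2867, 0.025]]
[np.float64(0.152), np.float64(0.267), np.float64(0.15), np.float64(0.267)]
jar [[0.5422, -0.2886, 0.095]]
SIDE
can lid [[0.5662, 0.019, 0.117]]
pad [[0.5779, 0.0022, 0.021]]
dish [[0.686, -0.0353, 0.024]]
handle [[0.472, 0.3459, 0.2], [0.5263, 0.2992, 0.2]]
mid [[0.4992, 0.3226, 0.2]]
0.07161855219973423 -40.69424299514498
spout [[0.5701, 0.2409, 0.14]]
tip [[0.3893, 0.2596, 0.142]]
bottle top [[0.4053, -0.0303, 0.28]]
cups top [[0.7012, 0.295, 0.201]]
bottle t [[0.4064, -0.0299, 0.28]]
shaker [[0.7311, -0.3077, 0.21]]
cups [[0.7077, 0.304, 0.2]]
```

```bash
cat >> h.py <<'E'
def plan(obs,X,jaw=None):
    """shift (tool units) to reach X, turn (units about tool x) so that the jaw axis lies at world yaw 'jaw' (mod 180)"""
    r=R.from_euler('xyz',obs['tool_rot'],degrees=True); M=r.as_matrix()
    print('pos',np.round(obs['tool_pos'],4),'x',M[:,0].round(3),'y',M[:,1].round(3),'z',M[:,2].round(3),'jaw yaw',np.degrees(np.arctan2(M[1,2],M[0,2])).round(2),'q',np.round(obs['qpos'],1))
    if jaw is not None:
        cur=np.degrees(np.arctan2(M[1,2],M[0,2]))
        d=(jaw-cur+90)%180-90   # world ccw; tool x down => wx=-d
        print('turn deg world',d.round(2),'-> wx units',(-d/120).round(4))
        r=R.from_euler('z',d,degrees=True)*r; 
        # levelling
        M2=r.as_matrix(); 
    M=r.as_matrix()
    print('shift units after turn',(M.T@(np.array(X)-obs['tool_pos'])/.04).round(3),'before turn',(R.from_euler('xyz',obs['tool_rot'],degrees=True).as_matrix().T@(np.array(X)-obs['tool_pos'])/.04).round(3))
    down=np.array([0,0,-1.]); print('level err wrotvec(tool,units)',np.round(M.T@np.cross(M[:,0],down)*180/np.pi/120,4))
E
python3 - <<'E'
from cell import env
from h import *
plan(env.get_obs(),[.566,.0215,.30],100)
plan(env.get_obs(),[.566,.0215,.30],20)
E
```

```text
pos [ 0.2091 -0.615   0.2217] x [-0.001  0.001 -1.   ] y [ 0.947  0.322 -0.   ] z [ 0.322 -0.947 -0.001] jaw yaw -71.22 q [72.  18.4 -4.  83.2  1.3 78.5 -3.3]
turn deg world -8.78 -> wx units 0.0732
shift units after turn [ -1.937  11.549 -14.124] before turn [ -1.94   13.57  -12.195]
level err wrotvec(tool,units) [-0.     -0.0007  0.    ]
pos [ 0.2091 -0.615   0.2217] x [-0.001  0.001 -1.   ] y [ 0.947  0.322 -0.   ] z [ 0.322 -0.947 -0.001] jaw yaw -71.22 q [72.  18.4 -4.  83.2  1.3 78.5 -3.3]
turn deg world -88.78 -> wx units 0.7399
shift units after turn [ -1.936 -11.901 -13.829] before turn [ -1.94   13.57  -12.195]
level err wrotvec(tool,units) [ 0.     -0.0007  0.    ]
```

Request:
drive_tool --increments '[[[-0.8,0,0],[0,0,0]],[[-0.8,0,0],[0,0,0]],[[-0.8,0.3,-0.3],[0,0,0]],[[0,0.7,-0.6],[0,0,0]],[[0,0.85,-0.76],[0,0,0]],[[0,0.85,-0.76],[0,0,0]],[[0,0.85,-0.76],[0,0,0]],[[0,0.85,-0.76],[0,0,0]],[[0,0.85,-0.76],[0,0,0]],[[0,0.85,-0.76],[0,0,0]]]' --hand 1

```text
time_s: 1.15
tool_pos: [0.3704, -0.3282, 0.3184]
tool_rot: [-60.8, 90.0, -132.0]
force: [0.2, -0.0, -0.0]
grip_width: 0.0871
```

Request:
drive_tool --increments '[[[0,0.85,-0.76],[0,0,0]],[[0,0.85,-0.76],[0,0,0]],[[0,0.85,-0.76],[0,0,0]],[[0,0.85,-0.76],[0,0,0]],[[0,0.85,-0.76],[0,0,0]],[[0,0.85,-0.76],[0,0,0]],[[0,0.85,-0.76],[0,0,0]],[[0,0.6,-0.6],[0,0,0]],[[0,0.3,-0.3],[0,0,0]],[[0,0,0],[0,0,0]]]'

```text
time_s: 2.15
tool_pos: [0.5495, -0.0027, 0.3181]
tool_rot: [177.1, 89.9, 106.3]
force: [-0.2, 1.0, 0.2]
grip_width: 0.0873
```

```bash
python3 - <<'E'
from cell import env
from h import *
for n in ['side','wrist']: snap(env,n,n+'1')
plan(env.get_obs(),[.566,.0215,.063])
c=load('wrist1'); print(proj(c,[[.566,.0215,.117],[.578,.005,.021],[.686,-.034,.024]]))
E
```

```text
pos [ 0.5489 -0.007   0.3182] x [-0.001 -0.001 -1.   ] y [ 0.947  0.322 -0.001] z [ 0.322 -0.947  0.   ] jaw yaw -71.22 q [ 33.6   6.9 -39.   87.6   4.4  87.1 -76.6]
shift units after turn [ 6.378  0.641 -0.539] before turn [ 6.378  0.641 -0.539]
level err wrotvec(tool,units) [0.     0.0002 0.0006]
[[239.85334749 156.44976629]
 [254.89810078 145.54354431]
 [301.35169223  87.63383933]]
```

View pics/side1.png

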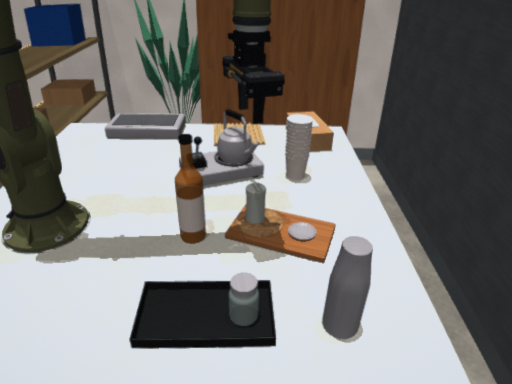

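View pics/wrist1.png

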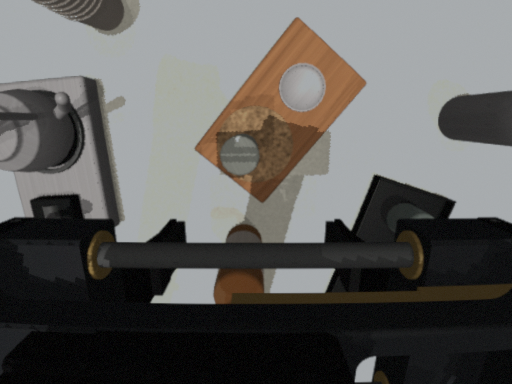

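The wrist view agrees: canister lid at (239,155) against a predicted (240,156), and dish at (302,88) as predicted. I'll descend now.

Request:
drive_tool --increments '[[[0,0.4,-0.3],[0,0,0]],[[0.4,0.24,-0.24],[0,0,0]],[[0.9,0,0],[0,0,0]],[[0.9,0,0],[0,0,0]],[[0.9,0,0],[0,0,0]],[[0.9,0,0],[0,0,0]],[[0,0,0],[0,0,0]]]'

```text
time_s: 2.95
tool_pos: [0.5624, 0.0193, 0.1536]
tool_rot: [-102.4, 89.4, -173.8]
force: [0.0, -0.1, -0.1]
grip_width: 0.087
```

```bash
python3 - <<'E'
from cell import env
from h import *
for n in ['side','wrist']: snap(env,n,n+'2')
plan(env.get_obs(),[.566,.0215,.063])
c=load('wrist2'); print(proj(c,[[.566,.0215,.117]]))
E
```

```text
pos [0.5664 0.0208 0.159 ] x [-0.001 -0.001 -1.   ] y [ 0.947  0.32  -0.001] z [ 0.32  -0.947  0.   ] jaw yaw -71.34 q [ 29.8  14.4 -39.7  98.8   9.7  70.3 -83.7]
shift units after turn [ 2.4e+00 -2.0e-03 -2.2e-02] before turn [ 2.4e+00 -2.0e-03 -2.2e-02]
level err wrotvec(tool,units) [0.     0.0002 0.0004]
[[253.95883255 212.36772691]]
```

View pics/side2.png

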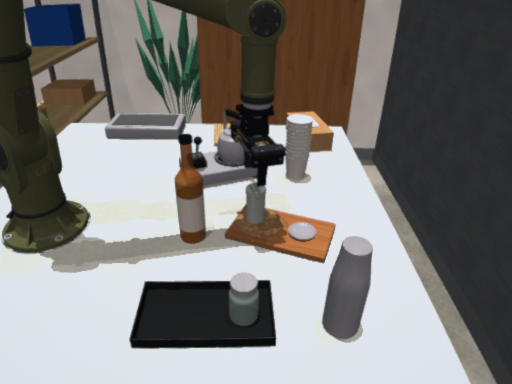

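View pics/wrist2.png

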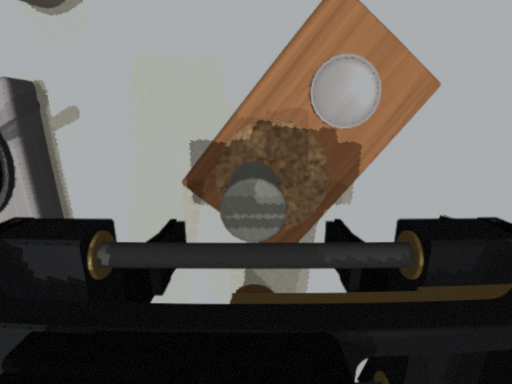

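The canister lid is at (253,209), centred between the fingers, and the forearm is well above the bottle.

Request:
drive_tool --increments '[[[0.6,0,0],[0,0,0]],[[0.6,0,0],[0,0,0]],[[0.6,0,0],[0,0,0]],[[0.6,0,0],[0,0,0]],[[0,0,0],[0,0,0]],[[0,0,0],[0,0,0]]]'

```text
time_s: 3.65
tool_pos: [0.5681, 0.022, 0.0647]
tool_rot: [64.9, 89.8, -6.3]
force: [0.2, 0.6, 0.3]
grip_width: 0.0871
```

Request:
drive_tool --increments '[[[0,0,0],[0,0,0]],[[0,0,0],[0,0,0]],[[0,0,0],[0,0,0]],[[0,0,0],[0,0,0]],[[0,0,0],[0,0,0]],[[0,0,0],[0,0,0]],[[0,0,0],[0,0,0]],[[0,0,0],[0,0,0]]]' --hand -0.4 --squeeze 20

```text
time_s: 4.45
tool_pos: [0.5666, 0.0224, 0.0627]
tool_rot: [1.0, 90.0, -70.2]
force: [-0.0, 0.7, 1.2]
grip_width: 0.0507
```

Request:
drive_tool --increments '[[[-0.3,0,0],[0,0,0]],[[-0.6,0,0],[0,0,0]],[[-0.8,0,0],[0,0,0]],[[-0.9,0,0],[0,0,0]],[[-0.9,0,0],[0,0,0]],[[-0.8,0,0],[0,0,0]],[[-0.3,0,0],[0,0,0]],[[0,0,0],[0,0,0]]]'

```text
time_s: 5.25
tool_pos: [0.5673, 0.0226, 0.2481]
tool_rot: [63.1, 89.8, -8.1]
force: [0.3, 0.8, -2.3]
grip_width: 0.0509
```

```bash
python3 - <<'E'
from cell import env
from h import *
o=env.get_obs();print(o['grip_width'],o['force'])
plan(o,[.397,-.288,.046])
E
```

```text
0.05086877721929268 [ 0.2943151   0.75498297 -2.34384773]
pos [0.5673 0.0226 0.2481] x [ 0.003 -0.    -1.   ] y [0.947 0.322 0.003] z [ 0.322 -0.947  0.001] jaw yaw -71.21 q [ 30.8  10.9 -40.5  92.    7.2  79.6 -81.7]
shift units after turn [ 5.044 -6.547  5.972] before turn [ 5.044 -6.547  5.972]
level err wrotvec(tool,units) [-0.      0.0007 -0.0014]
```

Request:
drive_tool --increments '[[[0,-0.3,0.27],[0,0,0]],[[0,-0.6,0.55],[0,0,0]],[[0,-0.8,0.73],[0,0,0]],[[0,-0.8,0.73],[0,0,0]],[[0,-0.8,0.73],[0,0,0]],[[0,-0.8,0.73],[0,0,0]],[[0,-0.8,0.73],[0,0,0]],[[0,-0.8,0.73],[0,0,0]],[[0,-0.6,0.55],[0,0,0]],[[0,-0.25,0.22],[0,0,0]]]'

```text
time_s: 6.25
tool_pos: [0.3917, -0.291, 0.2439]
tool_rot: [-130.2, 89.7, 158.3]
force: [1.0, -0.2, -3.2]
grip_width: 0.0513
```

Request:
drive_tool --increments '[[[0.5,0,0],[0,0,0]],[[0.9,0,0],[0,0,0]],[[0.9,0,0],[0,0,0]],[[0.9,0,0],[0,0,0]],[[0.3,0,0],[0,0,0]],[[0,0,0],[0,0,0]],[[0,0,0],[0,0,0]]]'

```text
time_s: 6.95
tool_pos: [0.3962, -0.2881, 0.1074]
tool_rot: [47.4, 89.9, -23.7]
force: [-0.5, -0.5, -1.8]
grip_width: 0.0509
```

```bash
python3 - <<'E'
from cell import env
from h import *
o=env.get_obs();print(o['grip_width'],o['force'])
snap(env,'side','side3')
plan(o,[.397,-.288,.046])
E
```

```text
0.050932410060054875 [-0.53737325 -0.45098991 -1.83361617]
pos [ 0.3962 -0.2881  0.1074] x [ 0.001 -0.    -1.   ] y [0.947 0.323 0.001] z [ 0.323 -0.947  0.001] jaw yaw -71.18 q [ 54.7   5.3 -22.7 112.8   2.3  62.2 -40.2]
shift units after turn [1.536 0.017 0.004] before turn [1.536 0.017 0.004]
level err wrotvec(tool,units) [ 0.      0.0004 -0.0004]
```

View pics/side3.png

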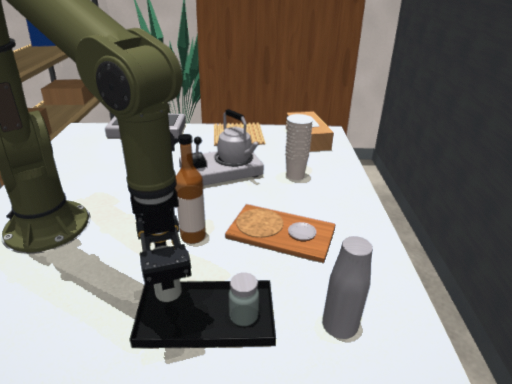

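Request:
drive_tool --increments '[[[0.5,0,0],[0,0,0]],[[0.5,0,0],[0,0,0]],[[0.3,0,0],[0,0,0]],[[0.15,0,0],[0,0,0]],[[0.04,0,0],[0,0,0]],[[0.02,0,0],[0,0,0]],[[0,0,0],[0,0,0]],[[0,0,0],[0,0,0]]]'

```text
time_s: 7.8
tool_pos: [0.3958, -0.2884, 0.0468]
tool_rot: [26.9, 89.9, -44.3]
force: [0.4, -0.2, -1.9]
grip_width: 0.0512
```

Request:
drive_tool --increments '[[[0.03,0,0],[0,0,0]],[[0.02,0,0],[0,0,0]],[[0,0,0],[0,0,0]],[[0,0,0],[0,0,0]]]'

```text
time_s: 8.2
tool_pos: [0.3959, -0.2885, 0.0455]
tool_rot: [15.5, 89.9, -55.7]
force: [-1.4, 1.6, 7.1]
grip_width: 0.0514
```

Contact at 7 N, so the canister is on the tray floor. I'll release and retreat upward.

Request:
drive_tool --increments '[[[0,0,0],[0,0,0]],[[0,0,0],[0,0,0]],[[0,0,0],[0,0,0]],[[0,0,0],[0,0,0]],[[0,0,0],[0,0,0]],[[0,0,0],[0,0,0]]]' --hand 1

```text
time_s: 8.8
tool_pos: [0.3953, -0.288, 0.0441]
tool_rot: [-137.5, 90.0, 151.3]
force: [-0.0, 0.3, -0.4]
grip_width: 0.0853
```

Request:
drive_tool --increments '[[[-0.4,0,0],[0,0,0]],[[-0.8,0,0],[0,0,0]],[[-1,0,0],[0,0,0]],[[-1,0,0],[0,0,0]],[[-1,0,0],[0,0,0]],[[-1,0,0],[0,0,0]],[[-1,0,0],[0,0,0]],[[-0.8,0,0],[0,0,0]],[[-0.2,0,0],[0,0,0]]]'

```text
time_s: 9.7
tool_pos: [0.3967, -0.2888, 0.3363]
tool_rot: [29.9, 89.6, -41.3]
force: [0.3, 0.5, 0.2]
grip_width: 0.0869
```

```bash
python3 - <<'E'
from cell import env
from h import *
o=env.get_obs()
snap(env,'side','side4')
snap(env,'wrist','wrist4')
plan(o,[.499,.321,.34],43)
plan(o,[.56,-.05,.34],43)
E
```

```text
pos [ 0.3967 -0.2888  0.3363] x [ 0.005 -0.004 -1.   ] y [0.947 0.322 0.003] z [ 0.322 -0.947  0.006] jaw yaw -71.22 q [ 55.8  -2.5 -21.9  93.7  -0.9  88.3 -37.3]
turn deg world -65.78 -> wx units 0.5482
shift units after turn [ -0.196  -9.405 -12.266] before turn [ -0.147   7.33  -13.609]
level err wrotvec(tool,units) [ 0.      0.0028 -0.0016]
pos [ 0.3967 -0.2888  0.3363] x [ 0.005 -0.004 -1.   ] y [0.947 0.322 0.003] z [ 0.322 -0.947  0.006] jaw yaw -71.22 q [ 55.8  -2.5 -21.9  93.7  -0.9  88.3 -37.3]
turn deg world -65.78 -> wx units 0.5482
shift units after turn [-0.138 -1.582 -7.056] before turn [-0.098  5.787 -4.337]
level err wrotvec(tool,units) [ 0.      0.0028 -0.0016]
```

View pics/side4.png

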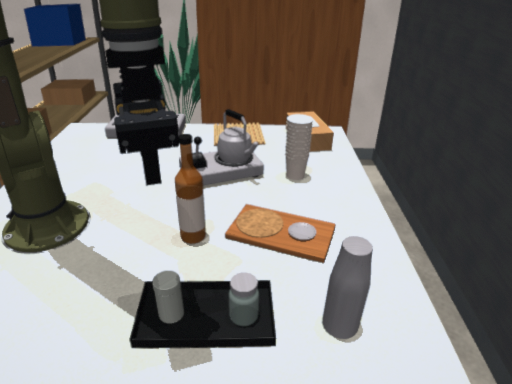

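The canister stands upright in the tray at pixel (169,298), and the pad is clear. Next I'll turn the tool by +114° in the world frame.

Request:
drive_tool --increments '[[[0,0,0],[-0.07,0,0]],[[0,0,0],[-0.07,0,0]],[[0,0,0],[-0.07,0,0]],[[0,0,0],[-0.07,0,0]],[[0,0,0],[-0.07,0,0]],[[0,0,0],[-0.07,0,0]],[[0,0,0],[-0.07,0,0]],[[0,0,0],[-0.07,0,0]],[[0,0,0],[-0.07,0,0]],[[0,0,0],[-0.07,0,0]]]'

```text
time_s: 10.8
tool_pos: [0.3946, -0.2876, 0.3297]
tool_rot: [128.6, 89.8, 141.7]
force: [-0.2, -0.2, -0.6]
grip_width: 0.0872
```

Request:
drive_tool --increments '[[[0,0,0],[-0.07,0,0]],[[0,0,0],[-0.07,0,0]],[[0,0,0],[-0.07,0,0]],[[0,0,0],[-0.04,0,0]],[[0,0,0],[0,0,0]]]'

```text
time_s: 11.3
tool_pos: [0.3947, -0.2876, 0.33]
tool_rot: [98.8, 89.8, 141.6]
force: [0.6, 0.7, 0.1]
grip_width: 0.0868
```

```bash
python3 - <<'E'
from cell import env
from h import *
o=env.get_obs()
plan(o,[.56,-.05,.34],43)
o['tool_pos']=[.56,-.05,.34]
plan(o,[.499,.321,.34],43)
E
```

```text
pos [ 0.3947 -0.2876  0.33  ] x [-0.003  0.002 -1.   ] y [-0.679  0.734  0.003] z [ 0.734  0.679 -0.001] jaw yaw 42.79 q [ 53.4  -2.4 -19.6  94.3  -0.8  88.1  76.6]
turn deg world 0.21 -> wx units -0.0017
shift units after turn [-0.248  1.526  7.074] before turn [-0.248  1.552  7.068]
level err wrotvec(tool,units) [-0.     -0.0003 -0.0016]
pos [ 0.56 -0.05  0.34] x [-0.003  0.002 -1.   ] y [-0.679  0.734  0.003] z [ 0.734  0.679 -0.001] jaw yaw 42.79 q [ 53.4  -2.4 -19.6  94.3  -0.8  88.1  76.6]
turn deg world 0.21 -> wx units -0.0017
shift units after turn [0.024 7.823 5.21 ] before turn [0.024 7.842 5.182]
level err wrotvec(tool,units) [-0.     -0.0003 -0.0016]
```

Request:
drive_tool --increments '[[[-0.1,0.1,0.5],[0,0,0]],[[-0.15,0.2,0.9],[0,0,0]],[[0,0.25,1.0],[0,0,0]],[[0,0.25,1.0],[0,0,0]],[[0,0.25,1.0],[0,0,0]],[[0,0.25,1.0],[0,0,0]],[[0,0.25,1.0],[0,0,0]],[[0,0.5,0.8],[0,0,0]],[[0,0.8,0.6],[0,0,0]],[[0,0.9,0.6],[0,0,0]]]'

```text
time_s: 12.3
tool_pos: [0.5398, 0.0513, 0.3402]
tool_rot: [123.0, 89.8, 165.6]
force: [-0.1, -1.2, -0.5]
grip_width: 0.0874
```

Request:
drive_tool --increments '[[[0,0.9,0.6],[0,0,0]],[[0,0.9,0.6],[0,0,0]],[[0,0.9,0.6],[0,0,0]],[[0,0.9,0.6],[0,0,0]],[[0,0.9,0.6],[0,0,0]],[[0,0.9,0.5],[0,0,0]],[[0,0.4,0.2],[0,0,0]],[[0,0,0],[0,0,0]],[[0,0,0],[0,0,0]]]'

```text
time_s: 13.2
tool_pos: [0.4911, 0.3204, 0.341]
tool_rot: [-173.2, 89.9, -130.5]
force: [1.1, -1.2, 0.3]
grip_width: 0.087
```

```bash
python3 - <<'E'
from cell import env
from h import *
o=env.get_obs()
snap(env,'wrist','wrist5');snap(env,'top','top5');snap(env,'side','side5')
plan(o,[.499,.321,.181],43)
c=load('wrist5'); print(proj(c,[[.499,.321,.209],[.5697,.2456,.14],[.395,.240,.142],[.367,.312,.142]]))
E
```

```text
pos [0.4911 0.3204 0.341 ] x [-0.001 -0.002 -1.   ] y [-0.679  0.735 -0.   ] z [ 0.735  0.679 -0.002] jaw yaw 42.73 q [  6.2  14.6 -51.4  79.7  11.4  91.2  -1.3]
turn deg world 0.27 -> wx units -0.0022
shift units after turn [ 3.999 -0.123  0.162] before turn [ 3.999 -0.122  0.163]
level err wrotvec(tool,units) [-0.     -0.0009  0.0001]
[[260.7125916  191.3680034 ]
 [259.96617131 249.99920704]
 [160.0403986  170.77025436]
 [177.79656278 114.13595426]]
```

View pics/wrist5.png

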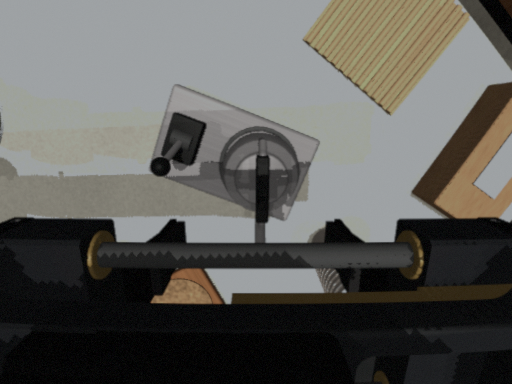

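View pics/side5.png

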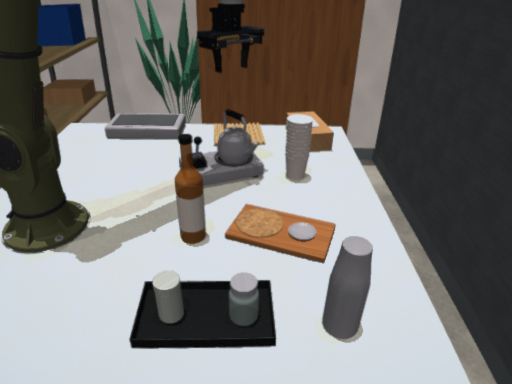

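```bash
python3 - <<'E'
from h import *
c=load('wrist5'); im=c['frame']
g=im.sum(2); m=((g<90)&(np.arange(384)[:,None]<226)&(np.arange(384)[:,None]>145)).astype(np.uint8); m[:,:235]=0; m[:,290:]=0
n,l,st,ce=cv2.connectedComponentsWithStats(m); i=1+st[1:,4].argmax(); print(st[i],ce[i])
ys,xs=np.nonzero(l==i); print(cv2.fitLine(np.c_[xs,ys].astype(np.float32),cv2.DIST_L2,0,.01,.01).ravel())
x,y,w,h=st[i][:4]; mid=(x+(w-1)/2,y+(h-1)/2)
P=onz(c,[mid,ce[i],(ce[i][0],y),(ce[i][0],y+h-1)],.209); print(P.round(4),np.linalg.norm(P[2]-P[3]))
for n in ('top5',): 
    d=load(n)['frame']; cv2.imwrite('pics/tz5.png',cv2.resize(d[150:290,90:290,::-1],None,fx=4,fy=4,interpolation=cv2.INTER_CUBIC))
print(onz(c,[(160,166.5)],.147))
E
```

```text
[256 156  13  67 649] [261.71494607 194.61479199]
[5.6858460e-04 9.9999982e-01 2.6171494e+02 1.9461479e+02]
[[0.4982 0.3239 0.209 ]
 [0.5023 0.3191 0.209 ]
 [0.4736 0.3498 0.209 ]
 [0.5239 0.2959 0.209 ]] 0.07369347297503562
[[0.39219256 0.24621229 0.147     ]]
```

The bar runs vertically in the wrist picture from (263,156) to (262,222). Its centre is at (0.498,0.323), its length 74 mm (76 expected), and it lies parallel to the jaws' faces.

Request:
drive_tool --increments '[[[0.3,-0.09,0.17],[0,0,0]],[[0.7,0,0],[0,0,0]],[[0.8,0,0],[0,0,0]],[[0.7,0,0],[0,0,0]],[[0.4,0,0],[0,0,0]],[[0,0,0],[0,0,0]],[[0,0,0],[0,0,0]]]'

```text
time_s: 14.05
tool_pos: [0.4992, 0.323, 0.2267]
tool_rot: [3.0, 90.0, 45.8]
force: [-0.4, -0.7, 0.9]
grip_width: 0.087
```

```bash
python3 - <<'E'
from cell import env
from h import *
o=env.get_obs()
snap(env,'wrist','wrist6')
plan(o,[.4985,.3225,.181])
E
```

```text
pos [0.4992 0.323  0.2267] x [ 0.     0.001 -1.   ] y [-0.679  0.734  0.   ] z [0.734 0.679 0.001] jaw yaw 42.74 q [  6.   17.8 -50.5  89.7  13.9  79.   -3. ]
shift units after turn [ 1.142e+00  1.000e-03 -2.200e-02] before turn [ 1.142e+00  1.000e-03 -2.200e-02]
level err wrotvec(tool,units) [-0.      0.0003 -0.    ]
```

View pics/wrist6.png

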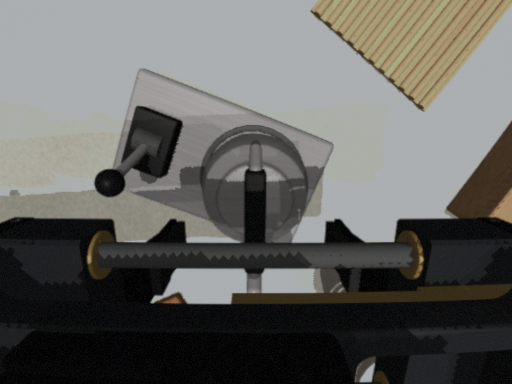

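The bar is at column 255, midway between the fingers (180 and 330). I'll lower and grip.

Request:
drive_tool --increments '[[[0.4,0,0],[0,0,0]],[[0.4,0,0],[0,0,0]],[[0.24,0,0],[0,0,0]],[[0.1,0,0],[0,0,0]],[[0,0,0],[0,0,0]],[[0,0,0],[0,0,0]]]'

```text
time_s: 14.7
tool_pos: [0.4987, 0.3232, 0.1807]
tool_rot: [7.9, 90.0, 50.7]
force: [0.0, 0.1, -0.5]
grip_width: 0.0873
```

Request:
drive_tool --increments '[[[0,0,0],[0,0,0]],[[0,0,0],[0,0,0]],[[0,0,0],[0,0,0]],[[0,0,0],[0,0,0]],[[0,0,0],[0,0,0]],[[0,0,0],[0,0,0]],[[0,0,0],[0,0,0]],[[0,0,0],[0,0,0]],[[0,0,0],[0,0,0]],[[0,0,0],[0,0,0]]]' --hand -1 --squeeze 50

```text
time_s: 15.7
tool_pos: [0.4986, 0.3231, 0.1805]
tool_rot: [-109.9, 90.0, -67.1]
force: [1.6, 1.7, 0.2]
grip_width: 0.0147
```

Request:
drive_tool --increments '[[[0,0,0],[0,0,0]],[[0,0,0],[0,0,0]],[[0,0,0],[0,0,0]],[[0,0,0],[0,0,0]]]'

```text
time_s: 16.1
tool_pos: [0.4985, 0.3231, 0.1805]
tool_rot: [169.5, 90.0, -147.7]
force: [-0.7, 1.5, 0.8]
grip_width: 0.0143
```

Request:
drive_tool --increments '[[[-0.1,0,0],[0,0,0]],[[-0.2,0,0],[0,0,0]],[[-0.3,0,0],[0,0,0]],[[-0.4,0,0],[0,0,0]],[[-0.4,0,0],[0,0,0]],[[-0.3,0,0],[0,0,0]],[[-0.1,0,0],[0,0,0]],[[0,0,0],[0,0,0]],[[0,0,0],[0,0,0]]]'

```text
time_s: 17.0
tool_pos: [0.4983, 0.3227, 0.252]
tool_rot: [179.3, 89.9, -137.9]
force: [-0.0, -0.9, -6.1]
grip_width: 0.0145
```

```bash
python3 - <<'E'
from cell import env
from h import *
o=env.get_obs()
snap(env,'side','side7')
print(o['grip_width'],o['force'],o['wrist_torque'])
plan(o,[.580,.0045,.152],69.1)
E
```

```text
0.01446324727809501 [-0.04805121 -0.88929431 -6.09241454] [ 0.02584897 -0.07616287 -0.02277387]
pos [0.4983 0.3227 0.252 ] x [-0.001 -0.001 -1.   ] y [-0.679  0.734  0.   ] z [ 0.734  0.679 -0.001] jaw yaw 42.78 q [  6.1  17.  -50.7  87.6  13.2  81.8  -2.5]
turn deg world 26.32 -> wx units -0.2193
shift units after turn [ 2.506 -4.746 -6.702] before turn [ 2.503 -7.226 -3.903]
level err wrotvec(tool,units) [-0.     -0.0005 -0.    ]
```

View pics/side7.png

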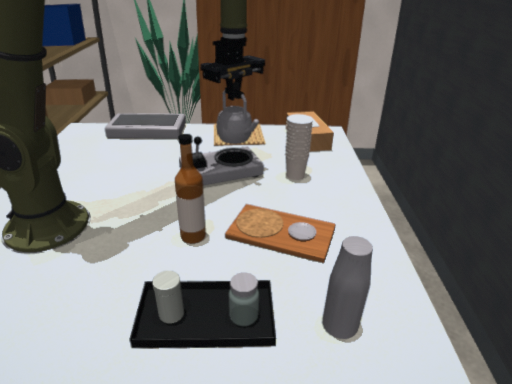

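The pot is lifted upright at about 6 N, and the plate is empty. I'll carry it over.

Request:
drive_tool --increments '[[[0,-0.2,-0.1],[0,0,0]],[[0,-0.4,-0.2],[0,0,0]],[[0,-0.6,-0.33],[0,0,0]],[[0,-0.7,-0.38],[0,0,0]],[[0,-0.7,-0.38],[0,0,0]],[[0,-0.7,-0.38],[0,0,0]],[[0,-0.7,-0.38],[0,0,0]],[[0,-0.7,-0.38],[0,0,0]],[[0,-0.7,-0.38],[0,0,0]],[[0,-0.7,-0.38],[0,0,0]]]'

```text
time_s: 18.05
tool_pos: [0.5675, 0.0524, 0.2521]
tool_rot: [174.8, 89.9, -142.5]
force: [0.8, 0.6, -6.3]
grip_width: 0.0144
```

Request:
drive_tool --increments '[[[0,-0.5,-0.28],[0,0,0]],[[0,-0.4,-0.2],[0,0,0]],[[0,-0.2,-0.1],[0,0,0]],[[0,0,0],[-0.03,0,0]],[[0,0,0],[-0.05,0,0]],[[0,0,0],[-0.05,0,0]],[[0,0,0],[-0.05,0,0]],[[0,0,0],[-0.04,0,0]],[[0,0,0],[0,0,0]],[[0,0,0],[0,0,0]]]'

```text
time_s: 19.05
tool_pos: [0.5804, 0.0074, 0.2524]
tool_rot: [53.7, 90.0, 122.8]
force: [0.6, 0.4, -5.2]
grip_width: 0.0146
```

```bash
python3 - <<'E'
from cell import env
from h import *
o=env.get_obs()
snap(env,'side','side8');snap(env,'top','top8');snap(env,'wrist','wrist8')
print(o['grip_width'],o['force'],o['wrist_torque'])
plan(o,[.580,.0045,.152],69.1)
for n,t in (('side8','zs8'),('top8','zt8')):
    d=load(n)['frame']; a=d[60:260,170:350] if n=='side8' else d[120:240,180:300]
    cv2.imwrite(f'pics/{t}.png',cv2.resize(a[:,:,::-1],None,fx=3 if n=='side8' else 4,fy=3 if n=='side8' else 4,interpolation=cv2.INTER_CUBIC))
E
```

```text
0.014611017304950225 [ 0.60114817  0.35272289 -5.23859115] [ 0.10913306 -0.11997795  0.00629656]
pos [0.5804 0.0074 0.2524] x [-0.  0. -1.] y [-0.934  0.356  0.   ] z [0.356 0.934 0.   ] jaw yaw 69.14 q [ 34.7  13.5 -44.5  89.6   9.5  80.9  58.6]
turn deg world -0.04 -> wx units 0.0003
shift units after turn [ 2.511 -0.017 -0.072] before turn [ 2.511 -0.017 -0.072]
level err wrotvec(tool,units) [-0.      0.0002 -0.0002]
```

View pics/zs8.png

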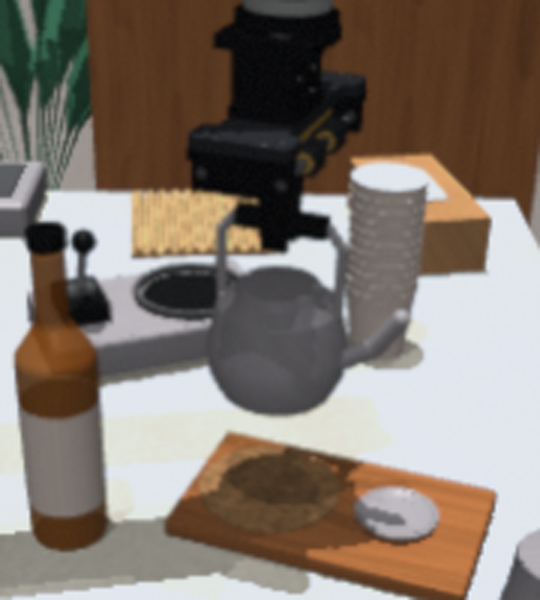

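View pics/wrist8.png

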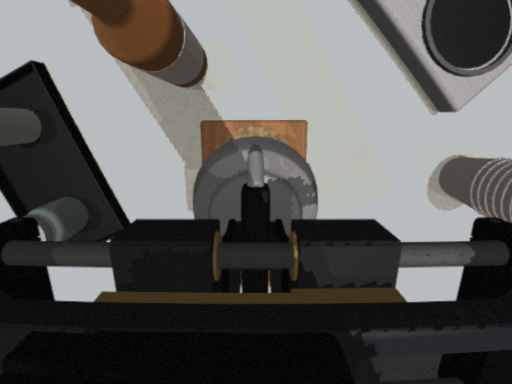

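```bash
python3 - <<'E'
from h import *
c=load('side8'); print(onz(c,[(304.5,165.5)],.212))
E
```

```text
[[ 0.67653426 -0.0330667   0.212     ]]
```

The spout tip is measured at (0.677,-0.033), 104 mm from the axis and 10 mm from the dish centre. I'll lower the pot.

Request:
drive_tool --increments '[[[0.2,0,-0.03],[0,0,0]],[[0.4,0,-0.03],[0,0,0]],[[0.5,0,0],[0,0,0]],[[0.5,0,0],[0,0,0]],[[0.4,0,0],[0,0,0]],[[0.25,0,0],[0,0,0]],[[0.1,0,0],[0,0,0]],[[0.05,0,0],[0,0,0]],[[0,0,0],[0,0,0]],[[0,0,0],[0,0,0]]]'

```text
time_s: 20.2
tool_pos: [0.5803, 0.0043, 0.1574]
tool_rot: [-77.4, 89.9, -8.3]
force: [0.2, -0.2, -6.0]
grip_width: 0.0146
```

Request:
drive_tool --increments '[[[0.03,0,0],[0,0,0]],[[0.02,0,0],[0,0,0]],[[0,0,0],[0,0,0]],[[0,0,0],[0,0,0]]]'

```text
time_s: 20.6
tool_pos: [0.5797, 0.0042, 0.1546]
tool_rot: [-139.2, 90.0, -70.1]
force: [0.0, 0.4, -5.6]
grip_width: 0.0145
```

Request:
drive_tool --increments '[[[0.03,0,0],[0,0,0]],[[0.03,0,0],[0,0,0]],[[0,0,0],[0,0,0]],[[0,0,0],[0,0,0]]]'

```text
time_s: 21.0
tool_pos: [0.5796, 0.0043, 0.152]
tool_rot: [119.8, 90.0, -171.0]
force: [0.2, -0.3, -6.6]
grip_width: 0.0141
```

Request:
drive_tool --increments '[[[0.02,0,0],[0,0,0]],[[0.02,0,0],[0,0,0]],[[0,0,0],[0,0,0]],[[0,0,0],[0,0,0]]]'

```text
time_s: 21.4
tool_pos: [0.5801, 0.0044, 0.1515]
tool_rot: [-91.9, 89.9, -22.7]
force: [-2.9, -0.3, 3.3]
grip_width: 0.0139
```

```bash
python3 - <<'E'
from cell import env
from h import *
snap(env,'side','side9');snap(env,'wrist','wrist9')
d=load('side9')['frame'][90:260,210:350]; cv2.imwrite('pics/zs9.png',cv2.resize(d[:,:,::-1],None,fx=4,fy=4,interpolation=cv2.INTER_CUBIC)[:600])
E
```

```text
(no output)
```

View pics/zs9.png

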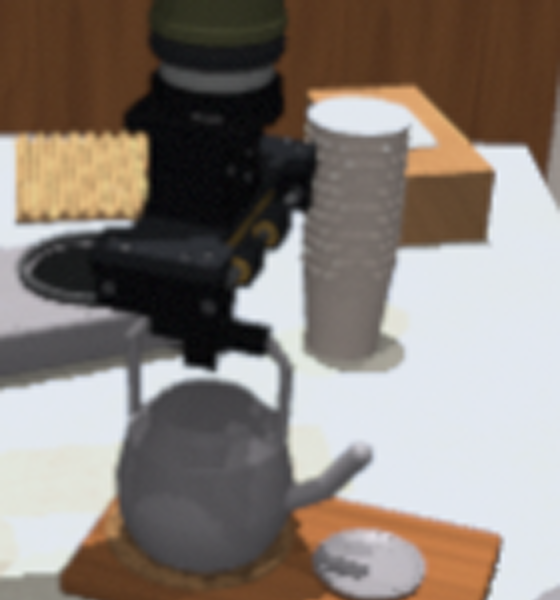

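The pot stands upright on the pad, with the spout at (362,455) in the zoom, above the dish at (370,563). Releasing.

Request:
drive_tool --increments '[[[0,0,0],[0,0,0]],[[0,0,0],[0,0,0]],[[0,0,0],[0,0,0]],[[0,0,0],[0,0,0]],[[0,0,0],[0,0,0]],[[0,0,0],[0,0,0]]]' --hand 0.6

```text
time_s: 22.1
tool_pos: [0.5797, 0.0043, 0.1504]
tool_rot: [87.9, 90.0, 157.1]
force: [0.8, 0.6, -0.6]
grip_width: 0.0545
```

Request:
drive_tool --increments '[[[-0.3,0,0],[0,0,0]],[[-0.6,0,0],[0,0,0]],[[-0.9,0,0],[0,0,0]],[[-1,0,0],[0,0,0]],[[-0.8,0,0],[0,0,0]],[[-0.2,0,0],[0,0,0]],[[0,0,0],[0,0,0]]]'

```text
time_s: 22.8
tool_pos: [0.5805, 0.0046, 0.3046]
tool_rot: [-75.7, 89.8, -6.5]
force: [0.6, 0.8, -0.3]
grip_width: 0.0696
```

```bash
python3 - <<'E'
from cell import env
from h import *
o=env.get_obs()
u=np.array([np.cos(np.radians(21.6)),np.sin(np.radians(21.6)),0]); v=np.array([-u[1],u[0],0])
piv=np.array([.4555,.3055,.072])-.08*u
tip0=piv+.08*(-np.sin(np.radians(29))*v+[0,0,np.cos(np.radians(29))]); tip1=piv+.08*(np.sin(np.radians(29))*v+[0,0,np.cos(np.radians(29))])
print(tip0,tip1,v)
st=tip0-.055*v; st[2]=.115; print('start',st, np.hypot(*st[:2]))
plan(o,st,111.6); plan(o,st,21.6)
E
```

```text
[0.39539551 0.23998887 0.14196958] [0.36684026 0.3121112  0.14196958] [-0.36812455  0.92977649  0.        ]
start [0.41564236 0.18885116 0.115     ] 0.4565340412601979
pos [0.5805 0.0046 0.3046] x [ 0.004 -0.    -1.   ] y [-0.935  0.355 -0.003] z [0.355 0.935 0.001] jaw yaw 69.19 q [ 35.   12.3 -44.7  84.8   8.7  86.3  59.6]
turn deg world 42.41 -> wx units -0.3534
shift units after turn [4.738 2.154 5.796] before turn [4.724 5.506 2.837]
level err wrotvec(tool,units) [-0.      0.0004  0.0017]
pos [0.5805 0.0046 0.3046] x [ 0.004 -0.    -1.   ] y [-0.935  0.355 -0.003] z [0.355 0.935 0.001] jaw yaw 69.19 q [ 35.   12.3 -44.7  84.8   8.7  86.3  59.6]
turn deg world -47.59 -> wx units 0.3966
shift units after turn [ 4.719  5.817 -2.141] before turn [4.724 5.506 2.837]
level err wrotvec(tool,units) [-0.      0.0004  0.0017]
```

Request:
drive_tool --increments '[[[0,0,0],[0.06,0,0]],[[0,0,0],[0.07,0,0]],[[0,0,0],[0.07,0,0]],[[0,0,0],[0.07,0,0]],[[0,0,0],[0.07,0,0]],[[0,0,0],[0.057,0,0]],[[0,0.5,-0.18],[0,0,0]],[[0,0.9,-0.33],[0,0,0]],[[0,0.9,-0.33],[0,0,0]],[[0,0.9,-0.33],[0,0,0]]]' --hand -1 --squeeze 20

```text
time_s: 23.8
tool_pos: [0.4873, 0.1068, 0.3006]
tool_rot: [156.7, 89.8, 178.2]
force: [0.3, 1.1, 1.0]
grip_width: 0.0021
```

Request:
drive_tool --increments '[[[0,0.9,-0.33],[0,0,0]],[[0,0.9,-0.33],[0,0,0]],[[0,0.6,-0.25],[0,0,0]],[[0,0.2,-0.06],[0,0,0]],[[0,0,0],[0,0,0]],[[0,0,0],[0,0,0]]]'

```text
time_s: 24.4
tool_pos: [0.4156, 0.1871, 0.3019]
tool_rot: [-171.0, 89.9, -149.6]
force: [-0.0, 0.2, -0.7]
grip_width: 0.0004
```

```bash
python3 - <<'E'
from cell import env
from h import *
o=env.get_obs(); print(o['grip_width'])
snap(env,'side','side10');snap(env,'wrist','wrist10')
plan(o,[.4156,.1889,.115],21.6)
print(proj(load('wrist10'),[[.3954,.24,.142],[.3668,.312,.142]]))
E
```

```text
0.00044376804209005717
pos [0.4156 0.1871 0.3019] x [-0.001 -0.    -1.   ] y [-0.365  0.931 -0.   ] z [ 0.931  0.365 -0.001] jaw yaw 21.43 q [ 25.3  -8.  -47.1 100.3  -5.8  85.2   0.4]
turn deg world 0.17 -> wx units -0.0014
shift units after turn [4.673 0.043 0.021] before turn [4.673 0.043 0.021]
level err wrotvec(tool,units) [ 0.     -0.0004  0.0001]
[[255.19383294 132.47142705]
 [254.86148265  59.05562042]]
```

View pics/wrist10.png

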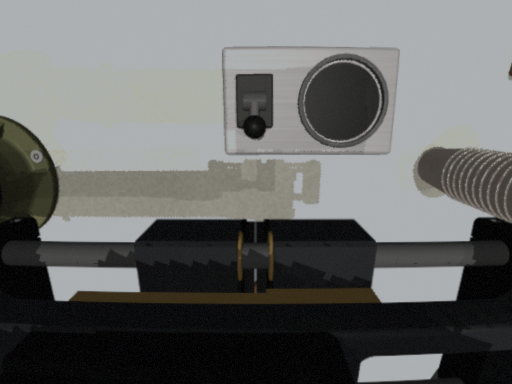

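View pics/side10.png

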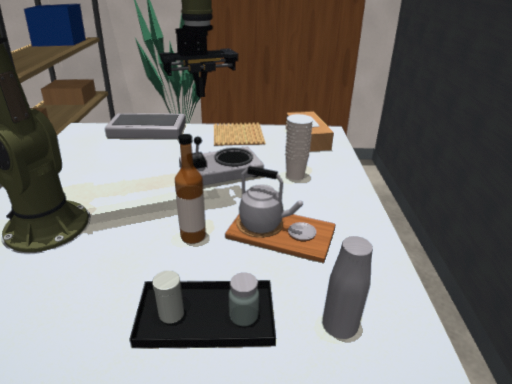

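In the wrist picture the lever ball is at (255,126), dead ahead along the tool's +y. I'll go down and push.

Request:
drive_tool --increments '[[[0.6,0,0],[0,0,0]],[[0.9,0,0],[0,0,0]],[[0.9,0,0],[0,0,0]],[[0.9,0,0],[0,0,0]],[[0.8,0,0],[0,0,0]],[[0.5,0,0],[0,0,0]],[[0,0,0],[0,0,0]],[[0,0,0],[0,0,0]]]'

```text
time_s: 25.3
tool_pos: [0.4154, 0.1883, 0.1187]
tool_rot: [114.7, 89.9, 136.2]
force: [0.5, -0.3, 0.3]
grip_width: 0.0003
```

Request:
drive_tool --increments '[[[0,0.3,0],[0,0,0]],[[0,0.3,0],[0,0,0]],[[0,0.3,0],[0,0,0]],[[0,0.3,0],[0,0,0]],[[0,0.3,0],[0,0,0]],[[0,0.3,0],[0,0,0]],[[0,0.3,0],[0,0,0]],[[0,0.3,0],[0,0,0]],[[0,0,0],[0,0,0]]]'

```text
time_s: 26.2
tool_pos: [0.3788, 0.2806, 0.1195]
tool_rot: [19.5, 89.9, 41.3]
force: [-0.7, -0.2, 0.4]
grip_width: 0.0001
```

```bash
python3 - <<'E'
from cell import env
from h import *
o=env.get_obs(); print(o['force'])
snap(env,'wrist','wrist11')
plan(o,[.4156,.1889,.115],21.6)
E
```

```text
[-0.68117407 -0.19766312  0.38939544]
pos [0.3788 0.2806 0.1195] x [ 0.001  0.001 -1.   ] y [-0.371  0.929  0.001] z [0.929 0.371 0.002] jaw yaw 21.76 q [ 15.8   5.  -56.9 113.6   4.7  63.7 -21.3]
turn deg world -0.16 -> wx units 0.0014
shift units after turn [ 0.111 -2.469  0.011] before turn [ 0.111 -2.469  0.004]
level err wrotvec(tool,units) [ 0.      0.0008 -0.0003]
```

View pics/wrist11.png

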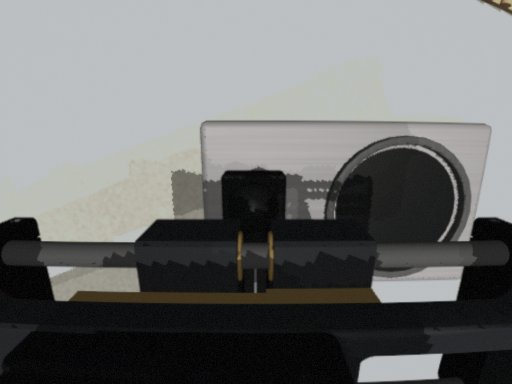

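The ball is ahead of the fingers over the block, at about (255,200). I'll keep pushing in small steps until it stops.

Request:
drive_tool --increments '[[[0,0.2,0],[0,0,0]],[[0,0.1,0],[0,0,0]],[[0,0,0],[0,0,0]]]'

```text
time_s: 26.55
tool_pos: [0.3764, 0.2868, 0.1186]
tool_rot: [-93.9, 89.7, -72.5]
force: [1.9, -5.3, 2.1]
grip_width: 0.0008
```

Request:
drive_tool --increments '[[[0,0.1,0],[0,0,0]],[[0,0,0],[0,0,0]],[[0,0,0],[0,0,0]]]'

```text
time_s: 26.85
tool_pos: [0.3762, 0.2872, 0.1184]
tool_rot: [-99.6, 89.5, -78.3]
force: [3.8, -12.5, 4.9]
grip_width: 0.0007
```

Force rose to 12 N with no further travel, so this looks like the end stop. I'll back off and check.

Request:
drive_tool --increments '[[[0,-0.3,0],[0,0,0]],[[0,-0.8,0],[0,0,0]],[[0,-1,0],[0,0,0]],[[0,-1,0],[0,0,0]],[[-0.6,0,0],[0,0,0]],[[-1,0,0],[0,0,0]],[[-1,0,0],[0,0,0]],[[-1,0,0],[0,0,0]],[[-1,0,0],[0,0,0]],[[-0.4,0,0],[0,0,0]]]'

```text
time_s: 27.85
tool_pos: [0.4206, 0.1786, 0.3226]
tool_rot: [-12.1, 89.7, 9.5]
force: [0.8, -0.6, 0.2]
grip_width: 0.0005
```

Request:
drive_tool --increments '[[[0,0,0],[0,0,0]],[[0,0,0],[0,0,0]]]'

```text
time_s: 28.05
tool_pos: [0.4191, 0.1776, 0.318]
tool_rot: [-179.8, 90.0, -158.3]
force: [0.3, 0.2, -0.6]
grip_width: 0.0006
```

```bash
python3 - <<'E'
from cell import env
from h import *
o=env.get_obs()
for n in ('side','top','wrist'): snap(env,n,n+'12')
print(o['tool_pos'],o['force'])
for n in ('side12','wrist12','top12'):print(n,proj(load(n),[[.3954,.24,.142],[.3668,.312,.142],[.579,.005,.021]]).round(1).tolist())
d=load('side12')['frame'][100:260,165:345]; cv2.imwrite('pics/zs12.png',cv2.resize(d[:,:,::-1],None,fx=3.7,fy=3.7,interpolation=cv2.INTER_CUBIC))
d=load('top12')['frame'][125:275,100:290]; cv2.imwrite('pics/zt12.png',cv2.resize(d[:,:,::-1],None,fx=4,fy=4,interpolation=cv2.INTER_CUBIC))
E
```

```text
[0.41912757 0.1776208  0.31798088] [ 0.28942068  0.16420663 -0.61105227]
side12 [[198.6, 142.3], [192.4, 132.8], [259.8, 222.2]]
wrist12 [[256.3, 123.3], [256.3, 52.5], [301.3, 281.7]]
top12 [[157.4, 248.9], [132.5, 259.2], [238.7, 191.7]]
```

View pics/wrist12.png

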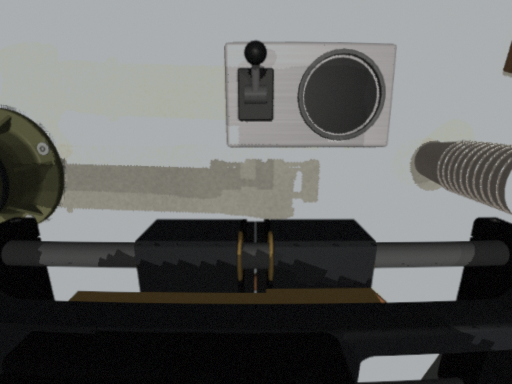

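View pics/zs12.png

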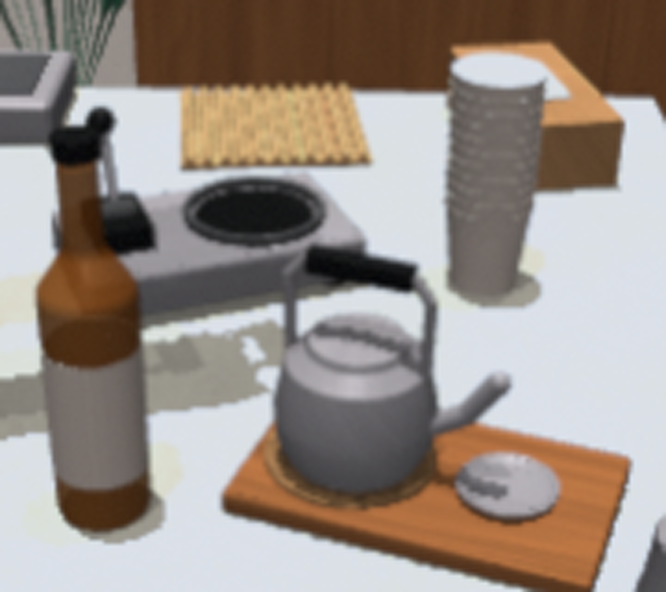

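View pics/zt12.png

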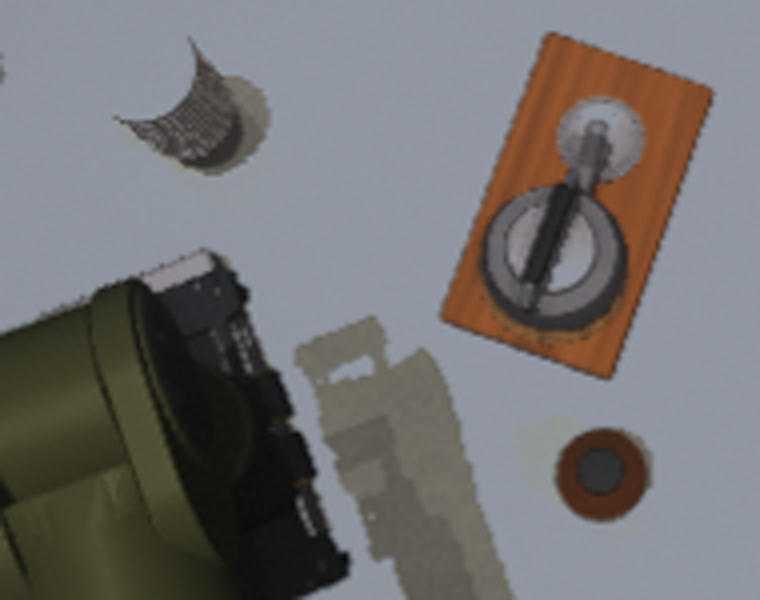

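```bash
python3 - <<'E'
from h import *
u=np.array([np.cos(np.radians(21.6)),np.sin(np.radians(21.6))]); v=np.array([-u[1],u[0]])
for n,cc in (('wrist10',(255,126)),('wrist12',(255,52))):
    c=load(n); a=c['frame'][cc[1]-30:cc[1]+30,cc[0]-40:cc[0]+40,::-1]
    cv2.imwrite(f'pics/b_{n}.png',cv2.resize(a,None,fx=6,fy=6,interpolation=cv2.INTER_CUBIC))
    g=c['frame'].sum(2); print(n); 
    for r in range(cc[1]-16,cc[1]+18): print(r,(g[r,cc[0]-16:cc[0]+17:2]//10).tolist())
    # warmer edges rows at z=.05
E
```

```text
wrist10
110 [17, 17, 14, 11, 11, 11, 22, 27, 27, 23, 10, 11, 12, 14, 17, 17, 14]
111 [17, 17, 17, 15, 15, 14, 23, 27, 27, 23, 12, 16, 16, 16, 16, 17, 13]
112 [17, 16, 18, 17, 16, 15, 23, 26, 26, 23, 13, 16, 17, 16, 17, 17, 13]
113 [17, 17, 17, 17, 16, 16, 22, 27, 27, 23, 16, 17, 17, 16, 17, 17, 13]
114 [17, 18, 16, 16, 16, 15, 23, 25, 26, 22, 14, 17, 16, 17, 17, 17, 14]
115 [17, 17, 17, 16, 16, 15, 13, 13, 12, 14, 13, 16, 16, 17, 16, 17, 13]
116 [16, 17, 17, 16, 15, 8, 5, 5, 4, 5, 8, 15, 17, 17, 17, 17, 13]
117 [17, 16, 17, 16, 11, 3, 4, 5, 2, 5, 4, 10, 16, 17, 17, 17, 13]
118 [17, 17, 17, 13, 4, 3, 4, 5, 5, 4, 4, 5, 15, 16, 17, 17, 13]
119 [16, 16, 15, 10, 4, 4, 5, 5, 5, 5, 2, 4, 12, 17, 17, 16, 13]
120 [16, 16, 14, 6, 4, 4, 5, 4, 6, 5, 4, 5, 7, 16, 17, 17, 13]
121 [14, 15, 13, 5, 3, 6, 4, 6, 6, 5, 5, 4, 2, 14, 16, 17, 13]
122 [15, 14, 11, 4, 4, 5, 6, 6, 7, 6, 4, 4, 5, 12, 17, 17, 13]
123 [14, 15, 10, 4, 5, 6, 8, 8, 8, 6, 4, 3, 3, 12, 16, 17, 13]
124 [14, 15, 9, 3, 4, 6, 8, 12, 11, 7, 6, 4, 4, 8, 16, 17, 13]
125 [13, 14, 6, 4, 4, 5, 9, 14, 13, 8, 7, 5, 3, 8, 15, 16, 14]
126 [8, 10, 
[... 2778 characters left out ...]
 47, 47, 47]
60 [51, 51, 51, 47, 17, 2, 6, 5, 4, 5, 2, 2, 12, 43, 48, 47, 47]
61 [51, 51, 49, 49, 29, 2, 4, 3, 5, 3, 3, 1, 27, 46, 47, 47, 47]
62 [51, 50, 49, 49, 41, 15, 3, 3, 2, 2, 2, 13, 38, 47, 47, 47, 47]
63 [50, 49, 49, 49, 47, 35, 7, 1, 3, 1, 7, 35, 45, 47, 47, 46, 46]
64 [49, 48, 48, 48, 48, 45, 22, 3, 4, 4, 16, 44, 46, 46, 46, 46, 45]
65 [49, 49, 49, 49, 49, 48, 32, 13, 12, 11, 20, 38, 46, 46, 46, 46, 46]
66 [47, 48, 47, 48, 46, 48, 36, 14, 14, 14, 20, 29, 34, 45, 46, 45, 45]
67 [41, 38, 37, 39, 37, 38, 24, 14, 14, 14, 17, 21, 23, 38, 38, 38, 40]
68 [23, 19, 19, 20, 19, 19, 13, 15, 15, 17, 12, 9, 10, 19, 20, 21, 22]
69 [14, 14, 13, 14, 11, 6, 13, 19, 16, 21, 11, 6, 4, 7, 13, 15, 15]
```

View pics/b_wrist10.png

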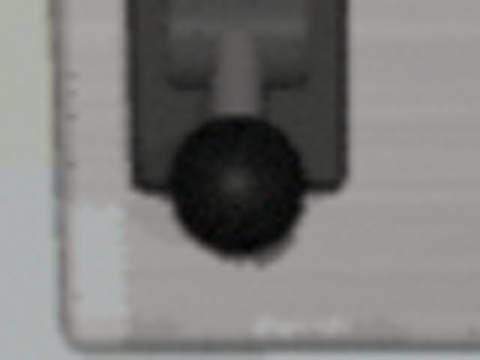

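View pics/b_wrist12.png

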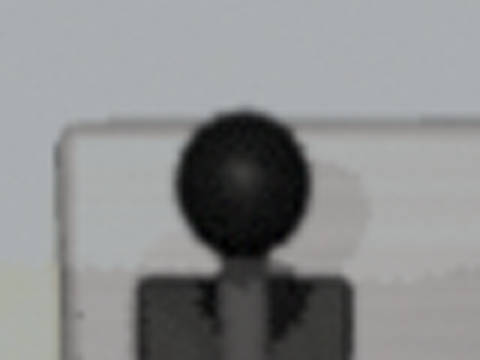

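```bash
python3 - <<'E'
from h import *
u=np.array([np.cos(np.radians(21.6)),np.sin(np.radians(21.6))]); v=np.array([-u[1],u[0]])
a=onz(load('wrist10'),[(255,126.5)],.142)[0]; b=onz(load('wrist12'),[(255.5,52.5)],.142)[0]
print(a,b,'disp',(b-a)[:2]@v,(b-a)[:2]@u)
# block and warmer edges, columns 240..
for n in ('wrist10','wrist12'):
    c=load(n); g=c['frame'].sum(2).astype(int)
    e=[r for r in range(36,170) if abs(g[r+1,242]-g[r-1,242])>60]; print(n,e, [r for r in range(30,170) if abs(g[r+1,290]-g[r-1,290])>40])
E
```

```text
[0.39278975 0.24606281 0.142     ] [0.36602448 0.31165544 0.142     ] disp 0.07083943854885079 -0.0007394621687047877
wrist10 [45, 46, 48, 49, 73, 74, 127, 128, 129, 130, 152, 154, 155, 162, 163] [45, 46, 48, 49, 68, 151, 152, 154, 155, 161, 162, 163]
wrist12 [41, 44, 66, 67, 68, 118, 120, 121, 122, 143, 144, 147, 148, 161, 162] [40, 41, 43, 44, 45, 144, 145, 147, 148, 161, 162]
```

```bash
python3 - <<'E'
from h import *
u=np.array([np.cos(np.radians(21.6)),np.sin(np.radians(21.6))]); v=np.array([-u[1],u[0]])
for n,(w0,w1,b0,b1),bp in (('wrist10',(48,152.5,74,128),126.5),('wrist12',(43.5,146,68,121),52.5)):
    c=load(n); W=onz(c,[(290,w0),(290,w1)],.05)[:,:2]@v; B=onz(c,[(242,b0),(242,b1)],.075)[:,:2]@v; t=onz(c,[(255,bp)],.142)[0,:2]@v
    o=onz(c,[(255,bp)],.142)
    print(n,W,W[0]-W[1],W.mean(),B,B[0]-B[1],B.mean(),'tip',t,'rel block',t-B.mean(),'rel warmer',t-W.mean(), 'cam',(-np.array(c['R']).T@c['t'])[:2]@v)
c=load('side12'); print(onz(c,[(165+99/3.7,100+122/3.7)],.142), onz(load('side0'),[(165+131/4,100+160/4)],.142))
E
```

```text
wrist10 [0.18790264 0.04490525] 0.14299738613143903 0.11640394476983304 [0.15034505 0.08107426] 0.06927078858444435 0.11570965469933533 tip 0.0841878611868093 rel block -0.03152179351252603 rel warmer -0.03221608358302373 cam 0.08992442608902645
wrist12 [0.18758546 0.04332859] 0.14425686297492418 0.11545702390425411 [0.15037318 0.08035206] 0.07002112147753817 0.11536261954792622 tip 0.15502804405577048 rel block 0.03966542450784426 rel warmer 0.03957102015151637 cam 0.07989770538119087
[[0.36494228 0.31056764 0.142     ]] [[0.39080854 0.25682931 0.142     ]]
```

```bash
python3 - <<'E'
from h import *
t=load('top12'); Z=lambda p:(np.array(p,float)+.5)/4-.5+[100,125]
P=onz(t,Z([(533,283),(570,186)]),.18); print('bar',P,P.mean(0)); print('spout',onz(t,Z([(597,127)]),.111))
d=np.hstack([cv2.resize(load('side12')['frame'][230:360,120:380],None,fx=2.5,fy=2.5)]); cv2.imwrite('pics/zz.png',d[:,:,::-1])
E
```

```text
bar [[ 0.54378916  0.01679252  0.18      ]
 [ 0.61447153 -0.01067595  0.18      ]] [0.57913035 0.00305828 0.18      ]
spout [[ 0.67497022 -0.03057411  0.111     ]]
```

View pics/zz.png

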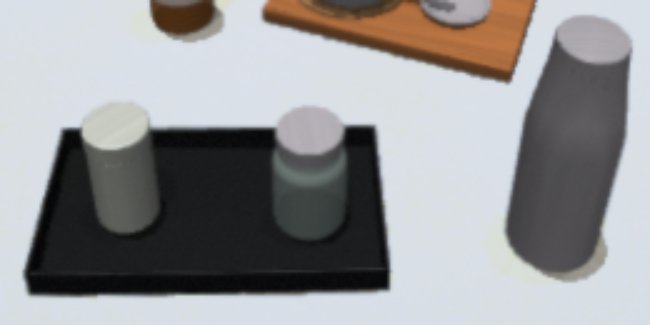

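The pot axis is at (0.579,0.003), about 2 mm from the pad centre. The spout is 11 mm from the dish centre, and the canister stands upright in the tray. I'll hand in.

```bash
python3 -c "
from cell import env
print(env.sign_off())"
```

```text
the job is handed in; nothing more can be done
None
```

The job is done in the order asked and handed in at about 28 s of the 72 s allowed. No verdict was reported.

- **Canister:** I moved it off the cork pad, and it stands upright in the free end of the black tray. The jar next to it was left alone.
- **Pot:** I lifted it by its top handle and carried it level. It stands on the cork pad with its axis about 2 mm from the pad's centre, so its foot is wholly on the pad. The spout tip is about 11 mm from the dish's centre, so it is over the dish.
- **Switch:** I pushed the lever until it stopped, with about 12 N at the tool. The ball tip now sits 39.7 mm to the warmer's +y side of the pivot, against 38.8 mm expected for fully off.
- **Left alone:** The bottle, cup stack, jar and shaker looked untouched in the last pictures. The gripper was clear of everything when I handed in.

**One disagreement:** the lever's measured travel was about 71 mm against 77.6 mm expected. Its starting position measured 31.5 mm off-centre rather than 38.8 mm. The end position matches fully off and the lever was hard against its stop, so I put the difference down to the starting position or its measurement and did not push again.

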